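# Gauge a tapered bearing bore

## Task

Slide the loaded carrier along the bed of the green gauging stand, under the keeper bar, until its nose is home against the end stop. Then press the spindle's black cap down until the top face of the bearing ring lies within the red band on the taper plug, and let go: the plug should sit lightly in the bore, just touching or a hair short of it, because this self-holding taper must not be driven in tight. Leave the micrometer, calculator and marker alone.

Things in the scene. Friction and masses are not known exactly. Their poses are not given: they have to be found in the camera images.
- stand: Fixed green taper gauging stand. Origin on the desk under the spindle axis; z up; +x to its steel column (88 mm off, 180 mm high); y along its bed (124 mm wide, y -265 to +98 mm, top 16 mm above the desk), on which the carrier is pushed to +y. A fixed green beam, 44 mm wide at the spindle, 105 to 139 mm above the desk, reaches from the column to the spindle.
- rail_mouth (a point): Middle of the bed where the straight guide rails begin (stand y -50 mm, on the bed). The steel rails are 10.5 mm high, inner faces 87 mm apart, and run from here to y +95 mm; before here they flare out to 112 mm apart at y -82 mm.
- keeper (a point): Middle of the underside of the fixed steel keeper bar that crosses the rails at stand y +50 to +68 mm, 11.7 mm above the bed; the carrier's nose goes under it.
- carrier_home (a point): Point on the bed on the spindle axis: the carrier's origin is here when its nose touches the end stop (stop face at stand y +75 mm).
- carrier: Loose flat aluminium carrier, about 0.3 to 0.65 kg, 8 mm thick, 84 mm wide (x), on the bed before the rails, a little askew. Origin under the centre of the ring's nest, at its underside; y points to its round nose (radius 42 mm, tip at y +75 mm); rear end y -100 mm. A rim 5 mm high, inner radius 37.5 mm, holds the bearing ring.
- push_plate (a point): Middle of the black pad on the rear face of the carrier's upright push plate, 36 mm above the carrier's underside, 95.5 mm behind its origin. The plate is 60 mm wide (x), 12 mm thick, its top 50 mm above the underside.
- bearing_ring: Loose steel bearing ring, outer diameter 72 mm, 32 mm high, about 0.5 kg, lying in the carrier's nest. Its bore tapers from 48 mm at the top to 40 mm at the bottom. Origin at the centre of its underside, z along its axis. Top face 56 mm above the desk when the carrier is on the bed.
- taper_plug: Steel taper plug fixed under the spindle, 35 mm long, diameter 40.8 mm at the nose growing 1 mm in 4 mm upwards, with a 4 mm wide red band round it from 24 to 28 mm above the nose. It goes into the ring's bore.
- plug_nose (a point): Centre of the plug's lower end: 66 mm above the desk with the spindle fully up, 28.4 mm when the plug first touches the bore of a ring on the carrier at home.
- spindle (a joint): Travel of the spindle downwards in m: 0 fully up, at most 0.046. It slides straight down through the beam when its cap is pressed with about 3 N, and stays where it is left. At 0.0376 the plug first touches the ring's bore (carrier at home); the red band is at the ring's top face from 0.034 to 0.038. Pressing farther wedges it: 10 N more goes only 0.8 mm deeper.
- cap_top (a point): Centre of the flat top of the spindle's black mushroom cap (45 mm diameter, flat 36 mm), 200 mm above the desk with the spindle fully up. Press here.
- micrometer: Loose micrometer, 46 x 140 x 14 mm, lying on the desk behind the stand. Leave alone.
- calculator: Loose dark pocket calculator, 125 x 75 x 14 mm, lying on the desk. Leave alone.
- marker: Loose red and white marker pen, 112 mm long, 16 mm thick, lying on the desk. Leave alone.
There are look-alikes about, which are no part of the job. What is shaped like the bearing_ring but blue or turquoise is not meant.

How it is judged:
By the outcome, as a careful person would: the job done as asked, in the order asked, and still so for the second after the job is handed in, with the robot touching nothing.
It also fails if it takes over 42 s, if anything falls off the work surface, if the arm or the gripper's body presses on something with over 40 N, if the wrist force passes 120 N, or if a joint passes its speed limit or range.

## Robot

A 7-joint arm with a two-finger parallel gripper is mounted at the origin on a cart in front of the work surface, level with it; the furniture and walls round the work are solid. World frame = base frame: x ahead of the robot, y to its left, z up, the work surface at z = 0. Lengths are in m, angles in rad, forces in N, time in s.
With the tool pointing down it reaches from about 0.4 to 0.85 m from the base axis. Payload 6.9 kg.
Tool frame: the origin (TCP) lies between the finger pads; the fingertips stand 8 mm ahead of it and the grasp point (between the pads) lies 11 mm behind it; z points along the fingers, y is the direction in which the jaws open and shut (so a half turn about z gives the same grasp; the last joint's range is limited). The gripper opens to 85 mm and grips with 20 to 120 N. Pads are 22 mm wide; open, the fingers measure 114 mm over their backs; the gripper's body (76 mm by 85 mm) begins 54 mm behind the grasp point. The pads swing forward as they close: fully open they stand 13 mm farther back than shut.
Start: joints at [-1.228, 0.507, -0.238, 1.5, 0.126, 1.149, -0.155], TCP at [0.147, 0.608, 0.239] pointing down, gripper open.
Joint ranges: [-3.08, 3.08], [-0.24, 2.05], [-1.43, 1.35], [0, 2.5], [-1.52, 4.66], [0.17, 1.96], [-2.89, 2.89]. Speed limits (rad/s): [2.39, 2.39, 3.14, 3.14, 3.14, 3.14, 3.14].

## Interface

Orientations are given as [roll, pitch, yaw] about the fixed x, y, z axes, in that order (R = Rz(yaw) Ry(pitch) Rx(roll)).
In Python, from workcell import ctrl, cams, hand_in gives the robot as it stands.
- The arm moves only by the shell command python3 -m crank 'ROWS' [FORCE]. ROWS is JSON, a list that holds one entry, the list of rows, each a list of 7 numbers: the shift along the tool's x, y, z in m, then the turn, a rotation vector about the tool's x, y, z in degrees, then the closure in counts, from 0 (fully open) to 255 (shut). A call has 1 to 10 rows; each row is the pose to reach, as a shift and turn from the pose commanded when the call began, along the tool's axes at that moment; what a row does not reach only later rows make up. A row lasts 1/8 s, in which the tool goes at most 62.5 mm and 10.7 degrees, less where a joint would pass 70% of its speed; a pose out of reach is approached as far as the arm can. A call with a gripper value outside its range is refused whole. The fingers move at their own pace and stop on an object; FORCE is the grip in N (left out, the last holds). Time passes only in rows, so rows that repeat a pose let the fingers close. It gives the time, the measured TCP pose, the force and the opening at its end, in the units of the state.
- ctrl.sense(): the state, without advancing time (a new reading comes with each control period).
- cams.capture(name): name is "scene" or "top" or "wrist"; returns (picture, depth): 384x512x3 uint8, red, green, blue; 384x512 float32, m along the optical axis (not along the pixel's ray), 0 where there is no reading.
- cams.camera_model(name): a dict with "fov_y" (degrees; the focal length in pixels is half the picture's height over the tangent of half this angle, whatever the lens; pixels are square), "cx", "cy" (the principal point, pixels), "xyz" and "rotation" of the camera in the world. Camera axes: x right, y up, looking along -z (the intrinsics and any distortion apply to the point x, -y, -z); pixel columns grow to the right and rows downward; lengths in m; the calibration is good to about 2 mm. The wrist camera is an equidistant fisheye: a pixel r from the principal point sees the ray r / f radians off the axis. A picture is of the moment at which its call begins: read the wrist's pose just before it. camera_model takes no time and is no camera call; for the wrist camera it gives the pose at the moment of the call.
- hand_in(): hands the job in, once; it reports no verdict.
Trained networks look in the newest picture that a camera, given by its name, has taken for a name from the list of things; names that differ only in an ending like _2 or _b are one class to them, and where a whole thing is asked for, a point or a joint stands for the part that bears it (a point fixed in the world has none). Each returns a list of dicts, best first, with "confidence" (0 to 1); they miss things now and then, are a little off and sometimes report something else, mostly with a low value. They report only what shows in the picture. A call takes as long as a camera call. They do not tell look-alikes from the thing itself.
- cams.search_frame(camera, query): "centre" ([x, y, z] in m, in world coordinates, good to about 4 mm: the middle of the surface that is visible of it).
- cams.spot_point(camera, query): "centre" ([x, y, z] in m, in world coordinates, good to about 4 mm: a listed point, or the origin of a listed thing).
The state is a dict: "t": time; "joint_positions": joint angles; "dq": joint speeds; "tau": joint torques, N m; "ee_pos": TCP position; "eef_rot": TCP orientation; "contact_force": force on the tool from outside, world axes, zero at the start; "ft_torque": the same for the moment, N m; "width": opening from 0.0 (shut) to 1.0 (fully open).
Only numpy, scipy, OpenCV 4.12 (cv2) and the standard library are available. Lean on these libraries where they do the work, as an engineer would, in place of code of your own. Each camera call takes 0.05 s, during which the arm holds its last target.

## Working session

There is one attempt and no reset: what is moved stays moved. The work goes in short steps, Python scripts to look and compute and a shell command to move; the robot and the scene stay as the last step left them, time stands still between calls to the robot, and variables do not carry over. Pictures are saved under pics/ and viewed, and the job is handed in when it is done.

```bash
mkdir -p pics; ls
python3 - <<'E'
from workcell import ctrl,cams
import cv2
s=ctrl.sense();print(s)
for n in ["scene","top"]:
    p,d=cams.capture(n);cv2.imwrite(f"pics/{n}0.png",p[:,:,::-1])
    print(n,cams.camera_model(n))
    for q in ["carrier","push_plate","cap_top","carrier_home","rail_mouth","bearing_ring","keeper","stand"]:
        print(q,[(r["centre"],r["confidence"]) for r in cams.spot_point(n,q)])
E
```

```text
pics
{'t': 0.0, 'joint_positions': array([-1.22851198,  0.50834277, -0.23752246,  1.50111801,  0.12568895,
        1.1488636 , -0.15478372]), 'dq': array([ 0.00075128, -0.0006831 , -0.00047633,  0.00104516, -0.00146558,
        0.00025474, -0.00105439]), 'tau': array([ 2.65240005e-04, -6.20595360e+01, -2.18633562e+00, -2.49644852e+01,
        1.26819225e-02,  1.21204922e-02,  3.37952866e-07]), 'ee_pos': array([0.14657257, 0.60708732, 0.2384316 ]), 'eef_rot': array([-3.13984847e+00,  1.72082578e-05,  2.90483363e+00]), 'contact_force': array([-0.96678423, -1.24105912,  0.43269565]), 'ft_torque': array([-0.02350892, -0.0016629 ,  0.00819307]), 'width': 1.0036027918404045}
scene {'fov_y': 54.29167210162057, 'cx': 257.6606433418269, 'cy': 191.67791621449985, 'xyz': array([-0.10667631, -0.70459248,  0.62722512]), 'rotation': array([ 1.00748174,  0.02522136, -1.03440254])}
carrier [([0.4408, -0.2543, 0.0108], 0.85), ([0.7832, -0.1905, 0.002], 0.45)]
push_plate [([0.3567, -0.2952, 0.0509], 0.59)]
cap_top []
carrier_home [([0.5477, -0.1365, 0.0164], 0.8)]
rail_mouth [([0.5144, -0.1699, 0.0175
[... 354 characters left out ...]
': 259.6044666489113, 'cy': 193.38204762661653, 'xyz': array([ 0.43803344, -0.31158824,  1.35996316]), 'rotation': array([ 0.11013942,  0.00529365, -1.5987312 ])}
carrier [([0.4384, -0.2555, 0.0144], 0.87)]
push_plate [([0.3537, -0.2979, 0.0556], 0.77), ([0.5467, -0.1352, 0.0014], 0.46)]
cap_top [([0.5473, -0.1357, 0.1989], 0.56)]
carrier_home [([0.5466, -0.1367, 0.0194], 0.56), ([0.5114, -0.1705, 0.0146], 0.36)]
rail_mouth [([0.5114, -0.1713, 0.0175], 0.9)]
bearing_ring [([0.3607, -0.4476, 0.0001], 0.91), ([0.4454, -0.2558, 0.0256], 0.78), ([0.4732, -0.4816, 0.0003], 0.6)]
keeper [([0.5849, -0.0906, 0.025], 0.83)]
stand [([0.5441, -0.1362, -0.0018], 0.59), ([0.5854, -0.0898, 0.0237], 0.46)]
```

View pics/scene0.png

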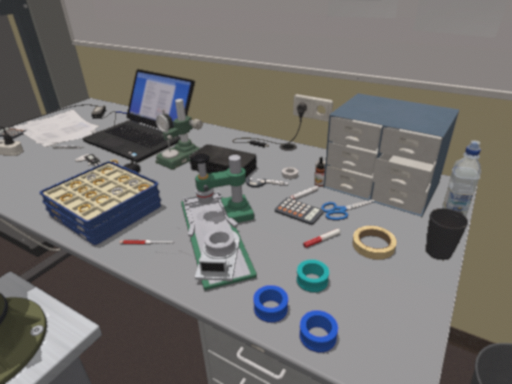

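View pics/top0.png

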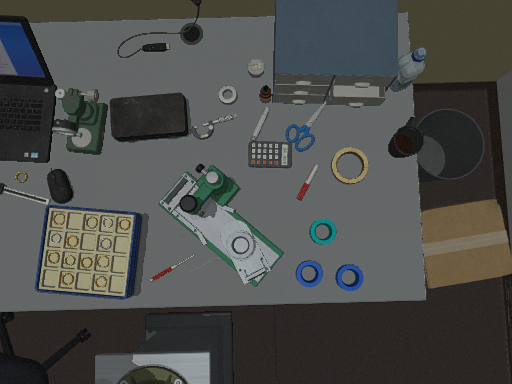

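```bash
cat > h.py <<'E'
import numpy as np,cv2
from scipy.spatial.transform import Rotation as R
from workcell import ctrl,cams
def cloud(n,d,m=None):
    m=m or cams.camera_model(n);h,w=d.shape;f=h/2/np.tan(np.radians(m["fov_y"]/2))
    u,v=np.meshgrid(np.arange(w),np.arange(h))
    x=(u-m["cx"])/f*d;y=-(v-m["cy"])/f*d
    P=np.stack([x,y,-d],-1)
    return P@R.from_euler("xyz",m["rotation"]).as_matrix().T+m["xyz"]
E
python3 - <<'E'
from h import *
p,d=cams.capture("top");C=cloud("top",d)
np.save("c0.npy",C);cv2.imwrite("pics/t1.png",cv2.resize(p[150:300,140:300,::-1],None,fx=5,fy=4,interpolation=cv2.INTER_CUBIC)[:600,:800])
p2,d2=cams.capture("scene");C2=cloud("scene",d2)
cv2.imwrite("pics/s1.png",cv2.resize(p2[145:295,165:275,::-1],None,fx=4,fy=4,interpolation=cv2.INTER_CUBIC))
z=C[150:300:6,140:300:6,2];print((z*1000).round().astype(int))
z=C[...,2]
for lo,hi in[(.010,.019),(.019,.0255),(.022,.03),(.05,.062),(.06,.08),(.19,.21)]:
    k=(z>lo)&(z<hi)&(C[...,0]<.66)&(C[...,0]>.3)&(C[...,1]<0.0)&(C[...,1]>-.38)
    # largest comp
    q=C[k];print(lo,hi,len(q),q.mean(0),q.min(0),q.max(0), cv2.minAreaRect((q[:,:2]*1000).astype(np.float32)))
    g=p[k];
E
```

```text
[[   3    5    3    2   -1    2    1    5    3    3    5   -1   -1    2
    -2    4    1    5   13   12   13   16   14   13   14   13    6]
 [  -2    2   -1    6    4    5    5    0    0   -6    5    3    0    2
     0   -1    4    5    8   18   18   13   14   14   15    9   -1]
 [   4   -3    2    6    5    1    2    4    1   -3   -3   -2   -1    5
     7    2    3   -1   13   15   14   17    9   10   11   12    6]
 [   1   -1    6    9    1    0   -2    1    2    0  138    3   29    5
     3    6    2    3   -2    3    3    2    1    0    2    7    2]
 [  -2 1360   -1    2    1    3    2    6   18    7   -1  142  184  140
  1360    0    1    3    0    9    1    0   -2   -2    1    2   -1]
 [   3    1    3    1    2    0    2   29   27   20   32  139  185  162
   111   35   -2    0    1   -3    5    5   -1    3    5    5    0]
 [   8   -1    4    0    5    8   28   29   41   17  141  141  139  144
    51   32   30   -1   -1   -3    0    1    4   -1    0    1    3]
 [   2    1    0    6    2   16   30   37   23   19  138  142  126   48
    31   34    7    0   -3    1    2    1   -1  
[... 3092 characters left out ...]
63012695)
0.05 0.062 336 [ 0.4430625  -0.25143611  0.05688947] [ 0.34800165 -0.31755484  0.05001765] [ 0.61194975 -0.1827464   0.06198489] ((476.48822021484375, -235.87709045410156), (265.4043884277344, 70.68302154541016), 24.369220733642578)
0.06 0.08 151 [ 0.38810804 -0.27868037  0.06473043] [ 0.34800165 -0.31755484  0.06001237] [ 0.47510669 -0.21883185  0.07207792] ((415.601806640625, -265.0472412109375), (130.21734619140625, 67.86770629882812), 24.55813980102539)
0.19 0.21 258 [ 0.54692791 -0.13227568  0.19985898] [ 0.5256663  -0.15215928  0.19105195] [ 0.56805851 -0.1097673   0.20747862] ((546.7821044921875, -131.04751586914062), (42.31406021118164, 42.07407760620117), 87.8139419555664)
```

View pics/t1.png

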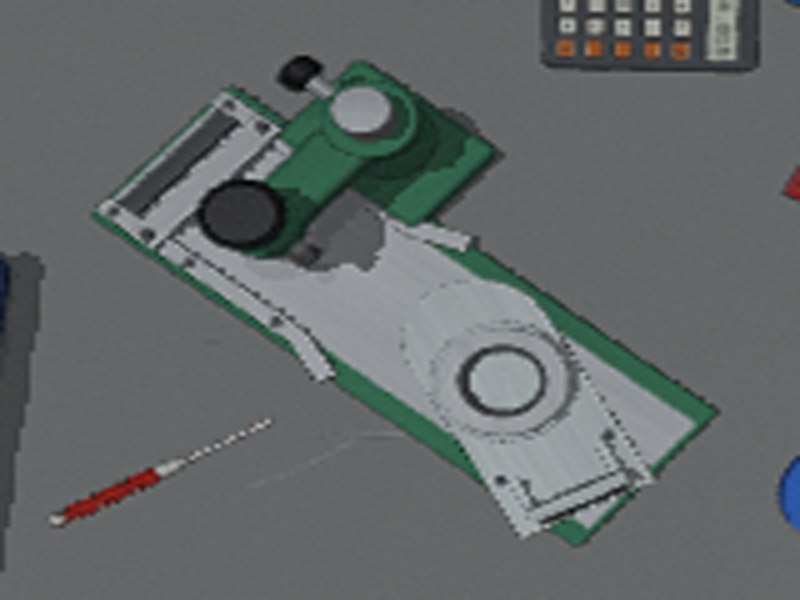

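View pics/s1.png

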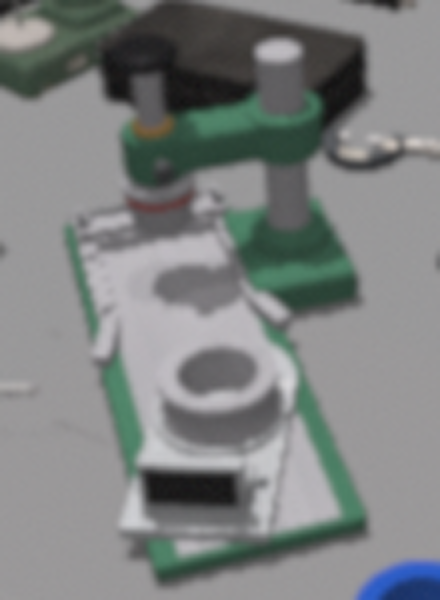

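```bash
cat >> h.py <<'E'
def ray(n,u,v,z,m=None):
    m=m or cams.camera_model(n);f=192/np.tan(np.radians(m["fov_y"]/2))
    r=R.from_euler("xyz",m["rotation"]).apply([(u-m["cx"])/f,-(v-m["cy"])/f,-1])
    return m["xyz"]+r*(z-m["xyz"][2])/r[2]
E
python3 - <<'E'
from h import *
g=lambda X,Y,z:ray("top",140+X/5-.4,150+Y/4-.4,z)[:2]
a=[g(578,545,.016),g(718,410,.016),g(228,88,.016),g(95,215,.016)]
print(a);ang=lambda v:np.degrees(np.arctan2(v[1],v[0]))
print("bed",ang(a[2]-a[1]),ang(a[3]-a[0]),"x",ang(a[1]-a[0]),ang(a[2]-a[3]),[np.linalg.norm(a[i]-a[(i+1)%4]) for i in range(4)])
y=.5*(a[2]-a[1]+a[3]-a[0]);y/=np.linalg.norm(y)
print("origin from bed",.5*(a[0]+a[1])+.265*y,.5*(a[2]+a[3])-.098*y)
print("cap",g(242,214,.2))
b=[g(525,535,.024),g(652,480,.024)];print("carrier rear",b,ang(b[1]-b[0])+90,np.linalg.norm(b[0]-b[1]))
print("ring top ctr",g(503,380,.056))
print("plate top",g(530,520,.066),g(632,477,.066))
E
```

```text
[array([ 0.32817694, -0.28913076]), array([ 0.41924004, -0.37017002]), array([ 0.65555636, -0.09755756]), array([ 0.56650214, -0.02097067])]
bed 49.07935425450976 48.3711540893704 x -41.66665705666356 -40.69562437360692 [np.float64(0.12190098451236821), np.float64(0.36078103796773947), np.float64(0.11745724457787869), np.float64(0.35875999808347997)]
origin from bed [ 0.54851771 -0.13048529] [ 0.54638282 -0.13291762]
cap [ 0.54747944 -0.13289049]
carrier rear [array([ 0.33645664, -0.26009393]), array([ 0.37214635, -0.33156334])] 26.536189460808735 0.07988511656212122
ring top ctr [ 0.44336341 -0.25187492]
plate top [ 0.34949674 -0.26464034] [ 0.37651007 -0.32023589]
```

```bash
cat >> h.py <<'E'
def rel(wp,yaw,s=None):
    """shift/turn in tool axes from current pose to world wp with tool down and given yaw(deg)"""
    s=s or ctrl.sense();T=R.from_euler("xyz",s["eef_rot"])
    d=T.inv().apply(np.array(wp)-s["ee_pos"])
    t=(T.inv()*R.from_euler("xyz",[180,0,yaw],degrees=True)).as_rotvec(degrees=True)
    return d.round(4),t.round(2)
def st(x,y,z,o=(.547,-.134),a=48.7):
    a=np.radians(a);return np.array([o[0]+x*np.sin(a)+y*np.cos(a),o[1]-x*np.cos(a)+y*np.sin(a),z])
E
python3 -c "
from h import *
for w,y in [((.42,.35,.3),150),((.47,.0,.32),130),((.36,-.293,.16),116.5)]: print(rel(w,y))"
```

```text
(array([-0.3262, -0.1862, -0.0607]), array([ 0.  ,  0.  , 16.43]))
(array([-0.4569, -0.5147, -0.0807]), array([ 0.  ,  0.  , 36.43]))
(array([-0.4186, -0.8254,  0.0793]), array([ 0.  ,  0.  , 49.93]))
```

```bash
python3 -m crank '[[[-0.055,-0.03,-0.03,0,0,3,0],[-0.11,-0.06,-0.05,0,0,6,0],[-0.165,-0.094,-0.06,0,0,9,0],[-0.22,-0.125,-0.06,0,0,12,0],[-0.275,-0.157,-0.06,0,0,15,0],[-0.32,-0.19,-0.07,0,0,17,0],[-0.35,-0.24,-0.08,0,0,20,0],[-0.375,-0.295,-0.08,0,0,24,0],[-0.40,-0.35,-0.08,0,0,27,0],[-0.42,-0.405,-0.08,0,0,30,0]]]'
python3 -c "
from h import *
for w,y in [((.47,.0,.32),130),((.36,-.293,.16),116.5)]: print(rel(w,y))"
```

```text
t: 2.25
ee_pos: [0.4602, 0.113, 0.3196]
eef_rot: [3.141, 0.001, 2.379]
contact_force: [1.1, -0.0, -0.6]
width: 0.995
(array([-0.0852, -0.0749, -0.0004]), array([0.04, 0.03, 6.29]))
(array([-0.208 , -0.3629,  0.1594]), array([ 0.04,  0.03, 19.79]))
```

```bash
python3 -m crank '[[[-0.043,-0.038,0,0,0,3,120],[-0.085,-0.075,0,0,0,6,120],[-0.11,-0.13,0,0,0,9,120],[-0.135,-0.185,0,0,0,12,120],[-0.16,-0.24,0.03,0,0,15,120],[-0.185,-0.30,0.06,0,0,18,120],[-0.208,-0.363,0.10,0,0,19.8,120],[-0.208,-0.363,0.13,0,0,19.8,120],[-0.208,-0.363,0.13,0,0,19.8,120]]]'
python3 - <<'E'
from h import *
m=cams.camera_model("wrist");p,d=cams.capture("wrist");cv2.imwrite("pics/w2.png",p[:,:,::-1])
print(m)
for n in["wrist"]:
    for q in ["carrier","push_plate","bearing_ring","rail_mouth"]:
        print(q,[(r["centre"],r["confidence"]) for r in cams.spot_point(n,q)])
E
```

```text
t: 3.38
ee_pos: [0.358, -0.2916, 0.1872]
eef_rot: [-3.138, -0.004, 2.032]
contact_force: [-0.2, 0.9, -0.1]
width: 0.527
{'fov_y': 65.70646984690485, 'cx': 257.727991222044, 'cy': 185.79626983580857, 'xyz': array([ 0.32200831, -0.21860262,  0.32243189]), 'rotation': array([-0.31818013,  0.00319007,  0.46043819])}
carrier [([0.4433, -0.252, 0.0135], 0.96), ([0.3603, -0.2947, 0.0498], 0.45)]
push_plate [([0.3584, -0.2957, 0.0512], 0.85)]
bearing_ring [([0.4372, -0.2597, 0.0242], 0.85), ([0.362, -0.4413, 0.0], 0.7), ([0.3458, -0.5516, 0.0007], 0.6), ([0.5439, -0.135, 0.068], 0.6), ([0.4765, -0.4844, 0.0017], 0.59)]
rail_mouth [([0.5134, -0.1739, 0.0185], 0.88)]
```

View pics/w2.png

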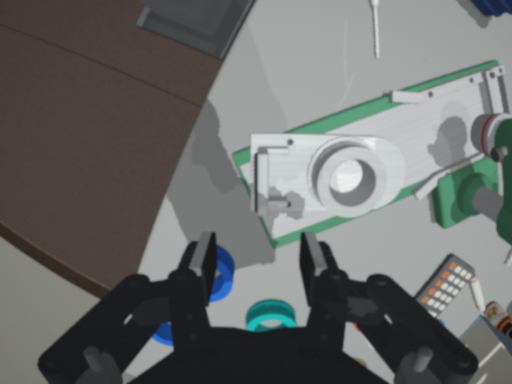

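Run:
```python
import cv2
p=cv2.imread("pics/w2.png");cv2.imwrite("pics/w2z.png",cv2.resize(p[120:250,230:410],None,fx=4.4,fy=4.4,interpolation=cv2.INTER_CUBIC))
```

```text
(no output)
```

View pics/w2z.png

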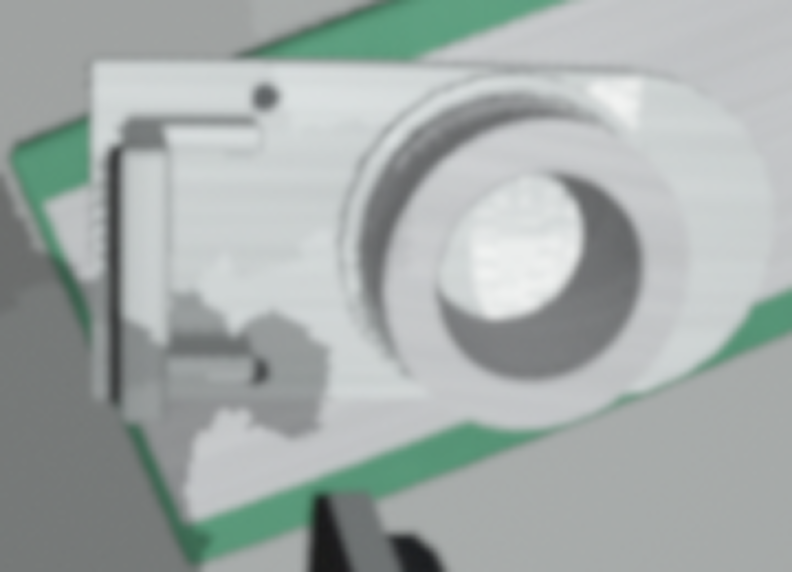

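```bash
python3 -c "
from h import *
print(rel((.3625,-.2933,.042),116.5))"
```

```text
(array([-0.0025, -0.0009,  0.1487]), array([0.1 , 0.11, 0.26]))
```

```bash
python3 -m crank '[[[-0.0025,0,0.05,0,0,0,120],[-0.0025,0,0.10,0,0,0,120],[-0.0025,0,0.13,0,0,0,120],[-0.0025,0,0.147,0,0,0,120],[-0.0025,0,0.147,0,0,0,120]]]'
python3 - <<'E'
from h import *
p,d=cams.capture("wrist");cv2.imwrite("pics/w3.png",cv2.resize(p[100:384,120:400,::-1],None,fx=2,fy=2))
print(ctrl.sense()["ee_pos"],ctrl.sense()["contact_force"])
E
```

```text
t: 4.25
ee_pos: [0.3622, -0.2925, 0.0422]
eef_rot: [3.141, -0.001, 2.037]
contact_force: [0.3, 0.5, -0.2]
width: 0.533
[ 0.36247948 -0.29298806  0.0429365 ] [0.26322653 0.53244883 0.52707365]
```

View pics/w3.png

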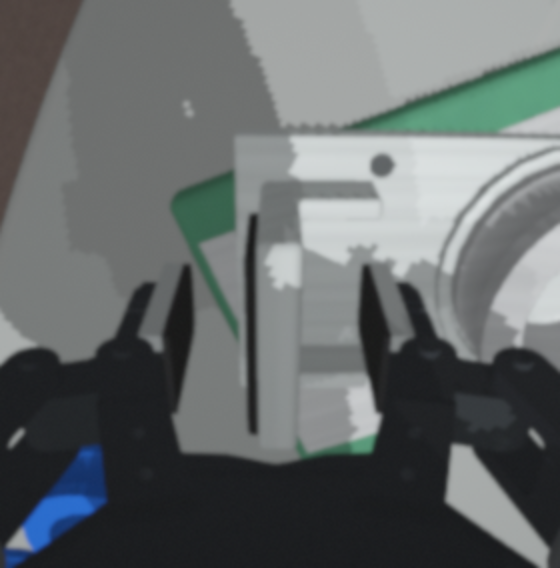

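```bash
python3 -m crank '[[[0,0,0,0,0,0,230],[0,0,0,0,0,0,230],[0,0,0,0,0,0,230],[0,0,0,0,0,0,230],[0,0,0,0,0,0,230]]]' 40
python3 - <<'E'
from h import *
p,d=cams.capture("wrist");cv2.imwrite("pics/w4.png",cv2.resize(p[100:384,120:400,::-1],None,fx=2,fy=2))
for q in ["push_plate","carrier"]: print(q,[(r["centre"],r["confidence"]) for r in cams.spot_point("wrist",q)])
p,d=cams.capture("scene");cv2.imwrite("pics/s4.png",cv2.resize(p[145:295,165:275,::-1],None,fx=4,fy=4,interpolation=cv2.INTER_CUBIC))
s=ctrl.sense();print(s)
E
```

```text
t: 4.92
ee_pos: [0.3624, -0.2937, 0.0434]
eef_rot: [3.14, 0.002, 2.036]
contact_force: [0.6, 0.7, 7.0]
width: 0.109
push_plate [([0.3556, -0.2944, 0.0511], 0.66)]
carrier [([0.4423, -0.2521, 0.0159], 0.86)]
{'t': 5.125, 'joint_positions': array([ 0.4591256 ,  0.55927284,  0.24898316,  2.15017583, -0.29908421,
        0.46160996,  1.40545795]), 'dq': array([-4.77875692e-04,  3.90831498e-06, -2.83217195e-04,  1.70565032e-04,
       -6.57850387e-04, -1.55818465e-03,  1.48194796e-04]), 'tau': array([ 4.84471992e-01, -4.81290257e+01,  4.20147255e+00, -1.08973235e+01,
        1.26600419e-01, -2.17568446e-01,  1.77225319e-02]), 'ee_pos': array([ 0.36240865, -0.29364029,  0.04337958]), 'eef_rot': array([3.14015080e+00, 1.93316063e-03, 2.03581240e+00]), 'contact_force': array([0.43738721, 0.60025606, 6.5362497 ]), 'ft_torque': array([ 0.25947986, -0.01729851,  0.01729564]), 'width': 0.1054352450884061}
```

View pics/w4.png

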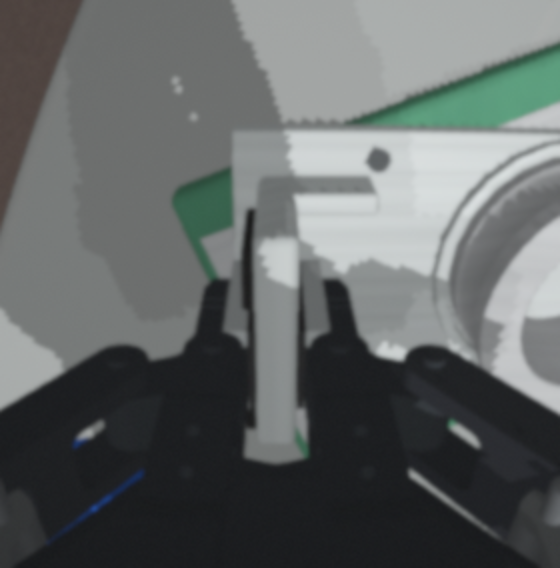

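View pics/s4.png

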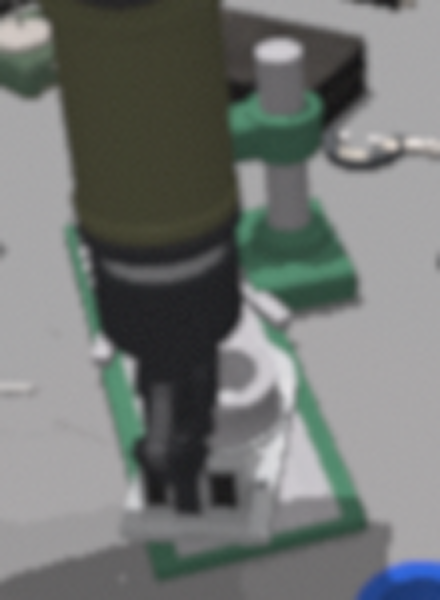

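```bash
python3 -c "
from h import *
for y in (-.245,-.225): print(st(0,y,.044),rel(st(0,y,.044),138.7))"
```

```text
[ 0.38529959 -0.31805971  0.044     ] (array([-0.0321,  0.0095, -0.0005]), array([  0.06,   0.13, -22.06]))
[ 0.39849962 -0.30303443  0.044     ] (array([-0.0246,  0.028 , -0.0005]), array([  0.06,   0.13, -22.06]))
```

```bash
python3 -m crank '[[[-0.004,0.003,-0.0005,0,0,-3,230],[-0.009,0.006,-0.0005,0,0,-7,230],[-0.014,0.009,-0.0005,0,0,-11,230],[-0.019,0.013,-0.0005,0,0,-15,230],[-0.024,0.016,-0.0005,0,0,-19,230],[-0.028,0.019,-0.0005,0,0,-22,230],[-0.028,0.019,-0.0005,0,0,-22,230],[-0.028,0.019,-0.0005,0,0,-22,230]]]'
python3 - <<'E'
from h import *
print(cams.camera_model("wrist"))
p,d=cams.capture("wrist");cv2.imwrite("pics/w5.png",p[:,:,::-1])
for q in ["push_plate","carrier","rail_mouth","keeper"]: print(q,[(r["centre"],r["confidence"]) for r in cams.spot_point("wrist",q)])
p,d=cams.capture("top");cv2.imwrite("pics/t5.png",cv2.resize(p[150:300,140:300,::-1],None,fx=5,fy=4,interpolation=cv2.INTER_CUBIC))
print(ctrl.sense()["contact_force"],ctrl.sense()["ft_torque"])
E
```

```text
t: 6.12
ee_pos: [0.3918, -0.3104, 0.0434]
eef_rot: [3.142, 0.002, 2.42]
contact_force: [0.6, -0.7, 5.6]
width: 0.111
{'fov_y': 65.70646984690485, 'cx': 257.727991222044, 'cy': 185.79626983580857, 'xyz': array([ 0.32996267, -0.25619821,  0.17815725]), 'rotation': array([-3.24429111e-01, -4.99167757e-04,  8.49161538e-01])}
push_plate [([0.3882, -0.3144, 0.0489], 0.66)]
carrier [([0.4505, -0.2438, 0.0181], 0.8)]
rail_mouth [([0.5108, -0.1736, 0.0217], 0.85)]
keeper []
[ 0.71267009 -1.44606971  5.41538011] [-0.14849685 -0.03335506  0.04845451]
```

View pics/w5.png

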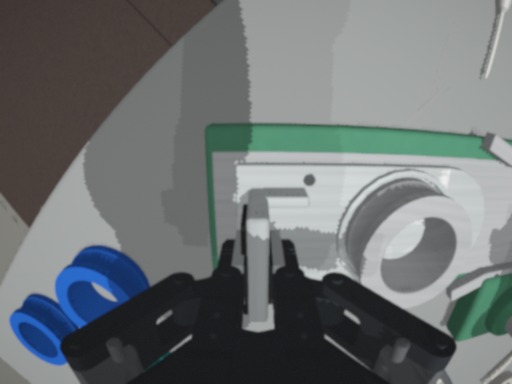

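View pics/t5.png

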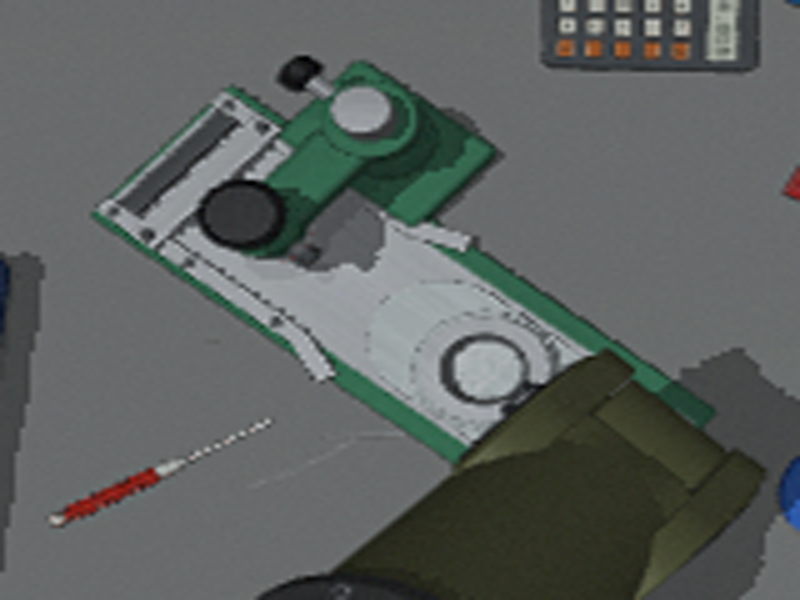

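Run:
```python
import cv2
p=cv2.imread("pics/w5.png");cv2.imwrite("pics/w5z.png",cv2.resize(p[110:210,200:512],None,fx=2.56,fy=5,interpolation=cv2.INTER_CUBIC))
```

```text
(no output)
```

View pics/w5z.png

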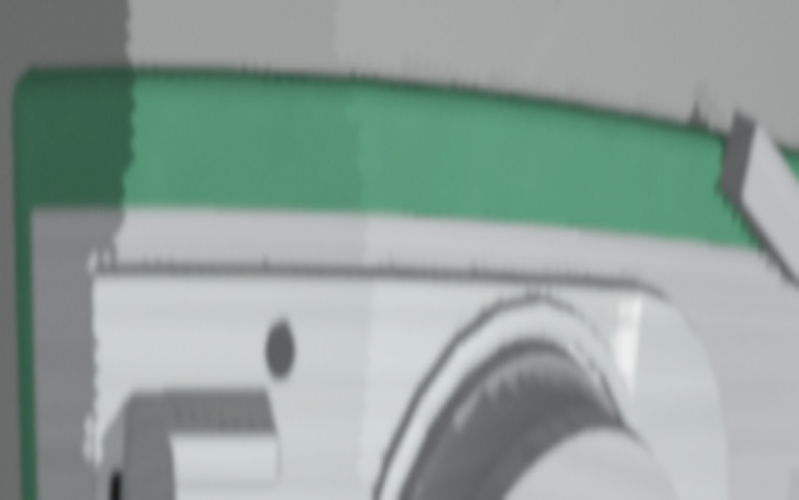

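```bash
cat >> h.py <<'E'
def fray(u,v,z,m):
    f=192/np.tan(np.radians(m["fov_y"]/2));dx,dy=u-m["cx"],v-m["cy"];r=np.hypot(dx,dy);t=r/f
    q=R.from_euler("xyz",m["rotation"]).apply([np.sin(t)*dx/r,-np.sin(t)*dy/r,-np.cos(t)])
    return m["xyz"]+q*(z-m["xyz"][2])/q[2]
E
python3 - <<'E'
from h import *
m=cams.camera_model("wrist")
def go(name,pts,z):
    Q=np.array([fray(x/2.56+199.8,y/5+109.9,z,m)[:2] for x,y in pts])
    c=Q.mean(0);v=np.linalg.svd(Q-c)[2][0];v*=np.sign(v[0]);n=np.array([v[1],-v[0]])
    o=np.array([.547,-.134]);print(name,np.degrees(np.arctan2(v[1],v[0])),"offset x of line:",(c-ctrl.sense()["ee_pos"][:2])@n, "stand x est",(c-o)@np.array([np.sin(np.radians(48.7)),-np.cos(np.radians(48.7))]))
go("outer",[(130,68),(400,80),(690,125)],.016)
go("inner",[(130,207),(400,218),(720,243)],.016)
go("carrier",[(110,275),(370,278),(600,283)],.024)
s=ctrl.sense();print(s["ee_pos"],np.degrees(s["eef_rot"]))
E
```

```text
outer 48.48225473223451 offset x of line: -0.0635728656431458 stand x est -0.06348672323181727
inner 48.546323735354456 offset x of line: -0.047791363965704436 stand x est -0.047762057541479434
carrier 48.92605552620978 offset x of line: -0.04216664727274812 stand x est -0.042515981555511895
[ 0.39179866 -0.31042589  0.0433759 ] [-1.79999904e+02  1.12753979e-01  1.38662267e+02]
```

```bash
python3 -m crank '[[[0,0.008,0,0,0,0.3,230],[0.0005,0.018,0,0,0,0.3,230],[0.0008,0.028,0,0,0,0.3,230],[0.0008,0.038,0,0,0,0.3,230],[0.0008,0.048,0,0,0,0.3,230],[0.0008,0.056,0,0,0,0.3,230],[0.0008,0.06,0,0,0,0.3,230],[0.0008,0.06,0,0,0,0.3,230]]]'
python3 - <<'E'
from h import *
print(cams.camera_model("wrist"))
p,d=cams.capture("wrist");cv2.imwrite("pics/w6.png",p[:,:,::-1])
p,d=cams.capture("top");cv2.imwrite("pics/t6.png",cv2.resize(p[150:300,140:300,::-1],None,fx=5,fy=4,interpolation=cv2.INTER_CUBIC))
print(ctrl.sense()["contact_force"],ctrl.sense()["ft_torque"])
E
```

```text
t: 7.42
ee_pos: [0.431, -0.2643, 0.0434]
eef_rot: [3.141, 0.002, 2.415]
contact_force: [0.5, 0.4, 6.4]
width: 0.107
{'fov_y': 65.70646984690485, 'cx': 257.727991222044, 'cy': 185.79626983580857, 'xyz': array([ 0.36942539, -0.20976679,  0.17819509]), 'rotation': array([-3.23960121e-01, -8.02190128e-04,  8.43959665e-01])}
[0.51656613 0.47661374 5.6547554 ] [-0.01667773 -0.03476301 -0.0512512 ]
```

View pics/w6.png

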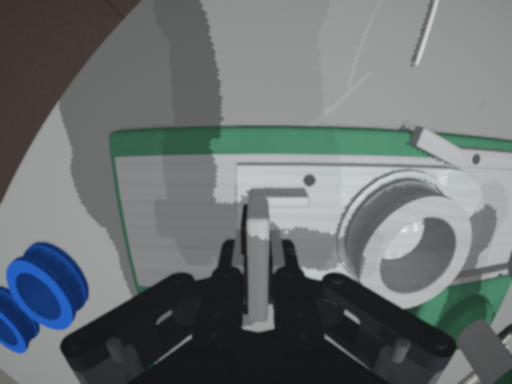

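View pics/t6.png

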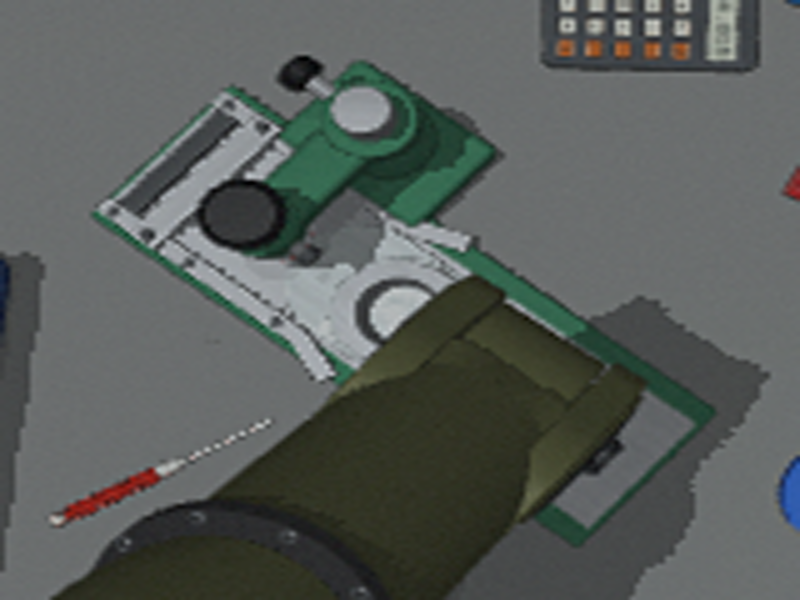

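Run:
```python
from h import *
P=[]
for n in["scene","top"]:
    p,d=cams.capture(n);C=cloud(n,d)[d>0]
    P.append(C)
C=np.vstack(P);a=np.radians(48.6)
D=C[:,:2]-ctrl.sense()["ee_pos"][:2];y=D@[np.cos(a),np.sin(a)];x=D@[np.sin(a),-np.cos(a)]
for z in np.arange(.06,.5,.02):
    k=(abs(C[:,2]-z)<.01)&(abs(x)<.12)&(abs(y)<.12)
    k2=k&(y<.1)
    if k.sum()>5: print(z.round(2),k.sum(),"y",np.percentile(y[k],[1,50,99]).round(3),"x",np.percentile(x[k],[1,99]).round(3))
```

```text
0.06 466 y [-0.019  0.077  0.119] x [-0.036  0.032]
0.08 28 y [-0.039 -0.035  0.008] x [-0.015  0.009]
0.1 74 y [-0.053 -0.02   0.01 ] x [-0.018  0.014]
0.12 125 y [-0.065 -0.05   0.014] x [-0.018  0.015]
0.14 218 y [-0.063 -0.041  0.008] x [-0.021  0.018]
0.16 112 y [-0.04  -0.036 -0.012] x [-0.036  0.025]
0.18 268 y [-0.039 -0.033 -0.003] x [-0.038  0.034]
0.2 330 y [-0.039 -0.032  0.001] x [-0.038  0.033]
0.22 194 y [-0.042 -0.03  -0.001] x [-0.04   0.036]
0.24 352 y [-0.042 -0.034 -0.001] x [-0.041  0.037]
0.26 327 y [-0.041 -0.034 -0.004] x [-0.04   0.034]
0.28 335 y [-0.04  -0.034 -0.005] x [-0.04   0.033]
0.3 353 y [-0.04  -0.034 -0.006] x [-0.04   0.035]
0.32 365 y [-0.041 -0.034 -0.004] x [-0.04   0.034]
0.34 349 y [-0.043 -0.035 -0.005] x [-0.041  0.035]
0.36 346 y [-0.052 -0.046  0.007] x [-0.042  0.035]
0.38 493 y [-0.053 -0.05  -0.042] x [-0.045  0.043]
0.4 664 y [-0.053 -0.049  0.036] x [-0.054  0.046]
0.42 1039 y [-0.052 -0.047  0.05 ] x [-0.065  0.043]
0.44 1024 y [-0.049 -0.045  0.047] x [-0.076  0.032]
0.46 1131 y [-0.048 -0.041  0.045] x [-0.087  0.018]
0.48 1249 y [-0.048 -0.036  0.045] x [-0.098  0.005]
```

```bash
python3 -m crank '[[[0,0.004,0,0,0,0,230],[0,0.01,0,0,0,0,230],[0,0.016,0,0,0,0,230],[0,0.02,0,0,0,0,230]]]'; python3 -m crank '[[[0,0.005,0,0,0,0,230],[0,0.01,0,0,0,0,230],[0,0.015,0,0,0,0,230],[0,0.02,0,0,0,0,230],[0,0.02,0,0,0,0,230]]]'
python3 - <<'E'
from h import *
p,d=cams.capture("wrist");cv2.imwrite("pics/w7.png",p[:,:,::-1])
s=ctrl.sense();print(s["contact_force"],s["ft_torque"],s["joint_positions"])
E
```

```text
t: 8.12
ee_pos: [0.4437, -0.2499, 0.0434]
eef_rot: [-3.141, 0.001, 2.414]
contact_force: [-2.7, -1.9, 6.4]
width: 0.106
t: 8.75
ee_pos: [0.4575, -0.2344, 0.0434]
eef_rot: [3.141, 0.001, 2.415]
contact_force: [0.2, 0.3, 6.3]
width: 0.111
[0.40102609 0.09356814 7.2003665 ] [ 0.02172292 -0.0759548  -0.01954392] [ 0.30878736  0.59719039  0.17607127  2.02734075 -0.19592413  0.53112435
  1.4682422 ]
```

View pics/w7.png

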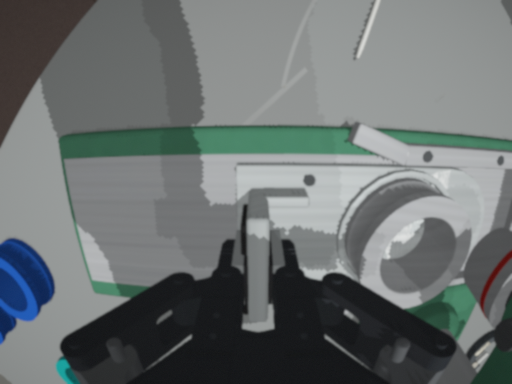

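```bash
python3 -m crank '[[[0,0,0,0,0,0,130],[0,0,0,0,0,0,130],[0,0,0,0,0,0,130],[0,0,-0.04,0,0,0,130],[0,0,-0.075,0,0,0,130],[0,-0.02,-0.075,-5,0,0,200],[0,-0.035,-0.075,-10,0,0,255],[0,-0.035,-0.075,-15,0,0,255],[0,-0.035,-0.075,-15,0,0,255],[0,-0.035,-0.075,-15,0,0,255]]]'
python3 - <<'E'
from h import *
m=cams.camera_model("wrist");p,d=cams.capture("wrist");cv2.imwrite("pics/w8.png",p[:,:,::-1])
for n in ("wrist","top"):
  if n=="top": p,d=cams.capture("top")
  for q in ["push_plate","carrier","rail_mouth"]: print(q,[(r["centre"],r["confidence"]) for r in cams.spot_point(n,q)])
s=ctrl.sense();print(s["ee_pos"],np.degrees(s["eef_rot"]),s["width"],s["joint_positions"])
E
```

```text
t: 10.05
ee_pos: [0.4337, -0.2601, 0.1177]
eef_rot: [2.881, -0.0, 2.415]
contact_force: [-0.1, 0.6, 0.3]
width: 0.001
push_plate [([0.4543, -0.2383, 0.0537], 0.79)]
carrier [([0.5181, -0.168, 0.0143], 0.64)]
rail_mouth []
push_plate [([0.453, -0.2412, 0.0573], 0.6)]
carrier [([0.5114, -0.168, 0.0169], 0.59)]
rail_mouth [([0.511, -0.1697, 0.014], 0.62)]
[ 0.43375197 -0.26001437  0.1178042 ] [1.65014991e+02 5.16290579e-04 1.38400838e+02] 0.000169990429836979 [ 0.6679406   0.47116785  0.00511716  2.01045483 -0.4214436   0.69014254
  1.8481891 ]
```

View pics/w8.png

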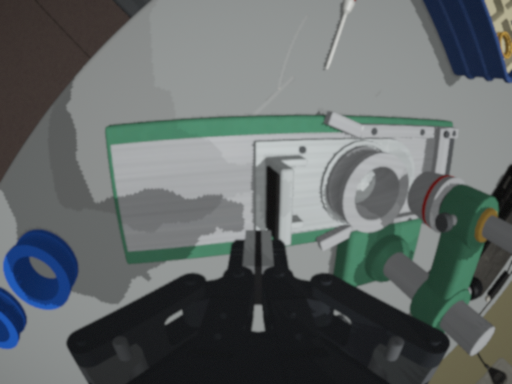

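```bash
python3 -m crank '[[[0,-0.009,0.034,0,0,0,255],[0,-0.018,0.0675,0,0,0,255],[0,-0.018,0.0675,0,0,0,255],[0,-0.018,0.0675,0,0,0,255]]]'
python3 - <<'E'
from h import *
p,d=cams.capture("wrist");cv2.imwrite("pics/w9.png",p[:,:,::-1])
p,d=cams.capture("scene");cv2.imwrite("pics/s9.png",cv2.resize(p[145:295,165:275,::-1],None,fx=4,fy=4,interpolation=cv2.INTER_CUBIC))
E
```

```text
t: 10.95
ee_pos: [0.4339, -0.2607, 0.0487]
eef_rot: [2.88, 0.001, 2.414]
contact_force: [0.3, 0.3, 1.0]
width: -0.0
```

View pics/w9.png

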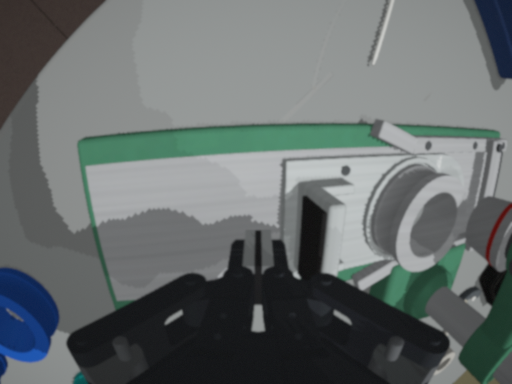

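View pics/s9.png

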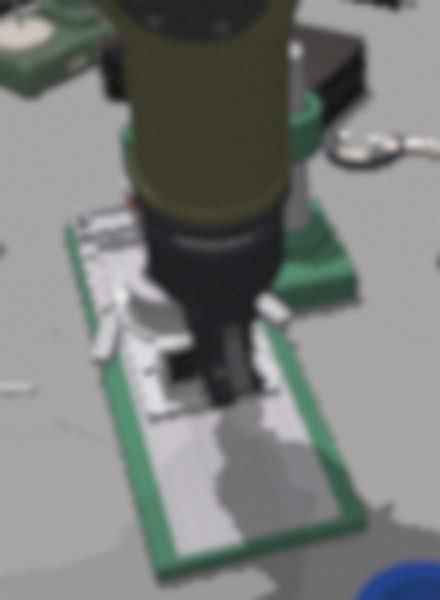

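```bash
python3 -m crank '[[[0,0.0087,0.0023,0,0,0,255],[0,0.0145,0.0039,0,0,0,255],[0,0.0193,0.0052,0,0,0,255],[0,0.0242,0.0065,0,0,0,255],[0,0.029,0.0078,0,0,0,255],[0,0.0338,0.009,0,0,0,255],[0,0.0386,0.0104,0,0,0,255],[0,0.0435,0.0116,0,0,0,255]]]'
python3 - <<'E'
from h import *
p,d=cams.capture("wrist");cv2.imwrite("pics/w10.png",p[:,:,::-1])
s=ctrl.sense();print(s["contact_force"],s["ee_pos"])
E
```

```text
t: 12.05
ee_pos: [0.4636, -0.2266, 0.0479]
eef_rot: [2.88, -0.0, 2.414]
contact_force: [-1.6, -1.8, -0.4]
width: 0.002
[ 0.23016525  0.47099507 -0.20624787] [ 0.46409694 -0.22573891  0.04797856]
```

View pics/w10.png

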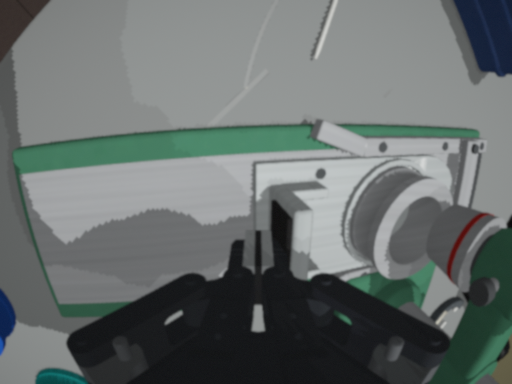

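```bash
python3 -m crank '[[[0,0.0029,0.0008,0,0,0,255],[0,0.0058,0.0015,0,0,0,255],[0,0.0077,0.002,0,0,0,255],[0,0.0097,0.0026,0,0,0,255]]]'; python3 -m crank '[[[0,0.0015,0.0004,0,0,0,255],[0,0.0029,0.0008,0,0,0,255]]]'
python3 - <<'E'
from h import *
p,d=cams.capture("wrist");cv2.imwrite("pics/w11.png",p[:,:,::-1])
s=ctrl.sense();print(s["contact_force"],s["ee_pos"],(s["ee_pos"][0]-.547)*.66+(s["ee_pos"][1]+.134)*.751)
E
```

```text
t: 12.6
ee_pos: [0.4701, -0.2193, 0.048]
eef_rot: [2.88, -0.0, 2.414]
contact_force: [-2.0, -1.6, -0.2]
width: -0.0
t: 12.85
ee_pos: [0.4722, -0.217, 0.048]
eef_rot: [2.88, -0.0, 2.414]
contact_force: [-1.0, -1.4, -0.7]
width: 0.001
[-0.63513978 -1.02725482  0.08733674] [ 0.47231115 -0.21684648  0.04798785] -0.111512346377974
```

View pics/w11.png

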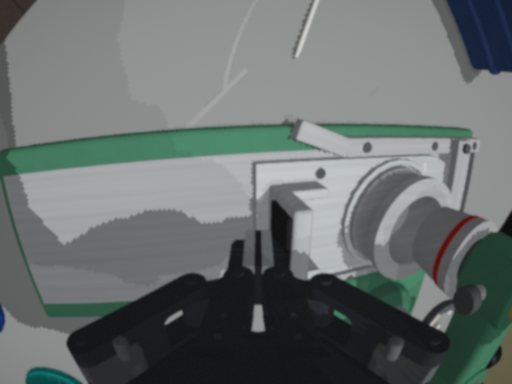

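```bash
python3 -m crank '[[[0,0.0015,0.0004,0,0,0,255],[0,0.0024,0.0006,0,0,0,255]]]'; python3 -m crank '[[[0,0.001,0.0003,0,0,0,255],[0,0.0014,0.0004,0,0,0,255]]]'
```

```text
t: 13.15
ee_pos: [0.4738, -0.2152, 0.048]
eef_rot: [2.88, -0.0, 2.414]
contact_force: [-0.9, -0.2, 0.1]
width: 0.002
t: 13.4
ee_pos: [0.4748, -0.2141, 0.048]
eef_rot: [2.88, -0.0, 2.414]
contact_force: [-2.7, -2.5, 0.3]
width: 0.002
```

```bash
python3 -m crank '[[[0,0.001,0.0003,0,0,0,255],[0,0.0014,0.0004,0,0,0,255]]]';python3 -c "
from h import *
s=ctrl.sense();print(s['contact_force'],(s['ee_pos'][0]-.547)*.66+(s['ee_pos'][1]+.134)*.751)"
```

```text
t: 13.65
ee_pos: [0.4758, -0.213, 0.048]
eef_rot: [2.88, 0.0, 2.414]
contact_force: [-1.5, -1.3, 0.7]
width: 0.0
[-1.5324236  -1.29678406  0.70585358] -0.1063426239783276
```

```bash
python3 -m crank '[[[0,0.001,0.0003,0,0,0,255],[0,0.0019,0.0005,0,0,0,255]]]'; python3 -m crank '[[[0,0.001,0.0003,0,0,0,255],[0,0.0014,0.0004,0,0,0,255]]]'
python3 - <<'E'
from h import *
p,d=cams.capture("wrist");cv2.imwrite("pics/w12.png",cv2.resize(p[100:330,230:512,::-1],None,fx=2.8,fy=2.6))
s=ctrl.sense();print(s["contact_force"],(s["ee_pos"][0]-.547)*.66+(s["ee_pos"][1]+.134)*.751)
E
```

```text
t: 13.9
ee_pos: [0.4766, -0.2121, 0.0479]
eef_rot: [2.881, 0.0, 2.414]
contact_force: [-4.5, -4.5, 2.9]
width: -0.008
t: 14.15
ee_pos: [0.4768, -0.212, 0.0478]
eef_rot: [2.882, 0.0, 2.412]
contact_force: [-6.6, -6.8, 3.5]
width: 0.003
[-5.68424074 -5.48294332  3.70071448] -0.10491637551467746
```

View pics/w12.png

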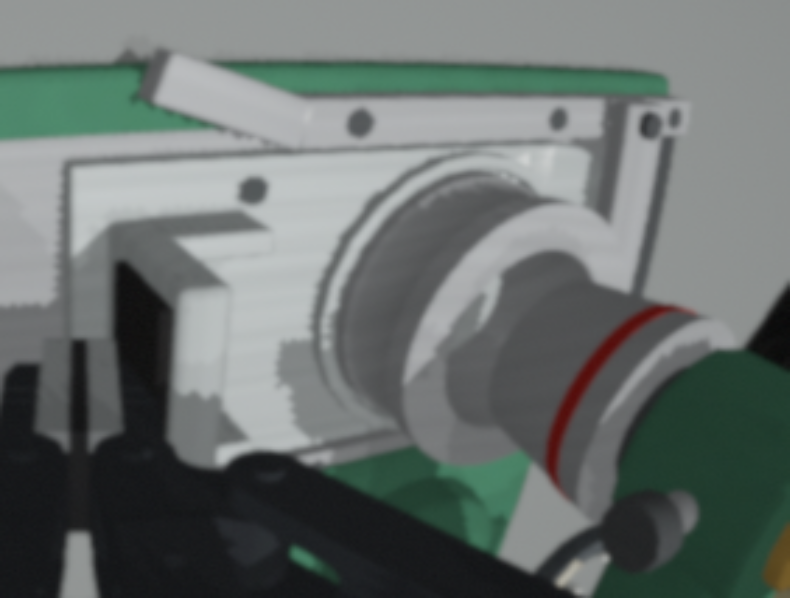

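```bash
python3 -m crank '[[[0,0.001,0.0003,0,0,0,255],[0,0.0014,0.0004,0,0,0,255]]]'
python3 - <<'E'
from h import *
s=ctrl.sense();print(s["contact_force"],(s["ee_pos"][0]-.547)*.66+(s["ee_pos"][1]+.134)*.751)
m=cams.camera_model("wrist");p,d=cams.capture("wrist");cv2.imwrite("pics/w13.png",p[:,:,::-1])
for n in ("wrist","top","scene"):
  if n!="wrist": p,d=cams.capture(n);cv2.imwrite(f"pics/{n}13.png",p[:,:,::-1])
  for q in ["push_plate","carrier","carrier_home","bearing_ring","plug_nose"]: print(n,q,[(r["centre"],r["confidence"]) for r in cams.spot_point(n,q)][:2])
E
```

```text
t: 14.45
ee_pos: [0.477, -0.212, 0.0477]
eef_rot: [2.883, 0.0, 2.411]
contact_force: [-9.9, -9.6, 5.3]
width: 0.003
[-9.92285353 -9.56758547  5.26967165] -0.10472662059000071
wrist push_plate [([0.4826, -0.2059, 0.0506], 0.78)]
wrist carrier []
wrist carrier_home []
wrist bearing_ring [([0.5493, -0.1406, 0.0242], 0.64)]
wrist plug_nose [([0.5455, -0.1367, 0.0689], 0.56)]
top push_plate [([0.4843, -0.2089, 0.0547], 0.81)]
top carrier [([0.5442, -0.1343, 0.0182], 0.56)]
top carrier_home [([0.5449, -0.1354, 0.0189], 0.58), ([0.5451, -0.1381, 0.0184], 0.57)]
top bearing_ring [([0.3473, -0.5582, -0.0], 0.96), ([0.3566, -0.4437, 0.0019], 0.85)]
top plug_nose [([0.5476, -0.1347, 0.0003], 0.3)]
scene push_plate [([0.4841, -0.2055, 0.0515], 0.8)]
scene carrier [([0.5479, -0.1317, 0.0215], 0.73), ([0.545, -0.1345, 0.0102], 0.57)]
scene carrier_home [([0.5444, -0.1338, 0.0158], 0.7)]
scene bearing_ring [([0.3438, -0.5516, 0.0009], 0.92), ([0.3603, -0.4461, -0.0009], 0.76)]
scene plug_nose []
```

```bash
python3 -c "
import cv2
p=cv2.imread('pics/top13.png');q=cv2.imread('pics/scene13.png')
cv2.imwrite('pics/c13.png',cv2.resize(p[150:260,140:290],None,fx=5,fy=5,interpolation=cv2.INTER_CUBIC))
cv2.imwrite('pics/d13.png',cv2.resize(q[145:295,165:275],None,fx=4,fy=4,interpolation=cv2.INTER_CUBIC))"
```

```text
(no output)
```

View pics/c13.png

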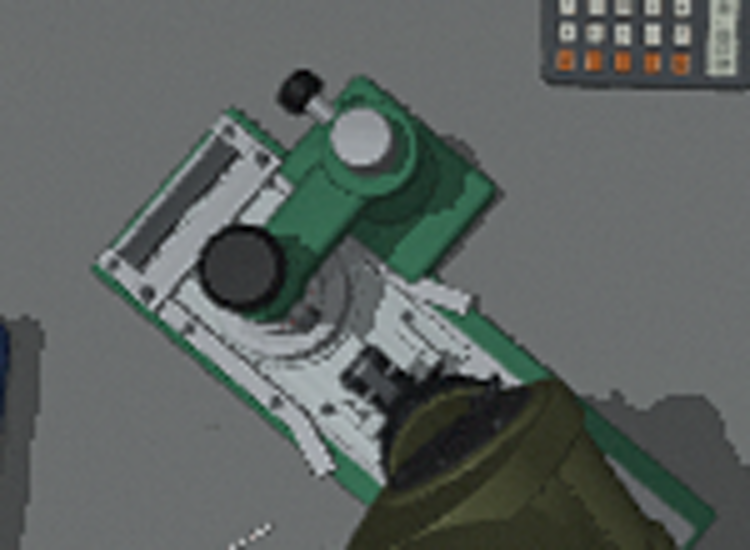

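View pics/d13.png

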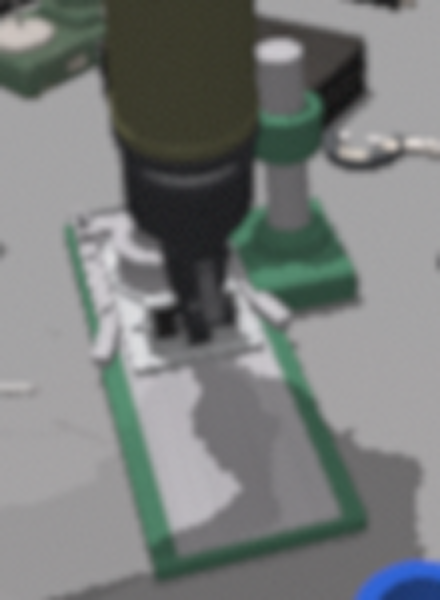

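```bash
python3 -m crank '[[[0,-0.029,-0.0078,0,0,0,255],[0,-0.058,-0.0155,0,0,0,255],[0,-0.0425,-0.0735,0,0,0,255],[0,-0.027,-0.1315,5,0,0,255],[0,-0.0115,-0.19,10,0,0,255],[0,-0.0062,-0.209,15,0,0,255],[0,-0.0062,-0.209,15,0,0,255]]]'
python3 - <<'E'
from h import *
m=cams.camera_model("wrist");p,d=cams.capture("wrist");cv2.imwrite("pics/w14.png",p[:,:,::-1])
for n in ("wrist","top"):
  if n!="wrist": p,d=cams.capture(n);cv2.imwrite(f"pics/{n}14.png",cv2.resize(p[150:270,140:290,::-1],None,fx=5,fy=5,interpolation=cv2.INTER_CUBIC))
  for q in ["cap_top","push_plate","carrier"]: print(n,q,[(r["centre"],r["confidence"]) for r in cams.spot_point(n,q)][:2])
print(rel((.547,-.134,.235),138.4),ctrl.sense()["contact_force"])
E
```

```text
t: 16.23
ee_pos: [0.4413, -0.2523, 0.2497]
eef_rot: [3.14, 0.003, 2.42]
contact_force: [0.0, 0.4, -1.1]
width: -0.001
wrist cap_top [([0.5481, -0.1332, 0.1982], 0.94)]
wrist push_plate [([0.4826, -0.2067, 0.0503], 0.63)]
wrist carrier [([0.5497, -0.1346, 0.0174], 0.62), ([0.4835, -0.2033, 0.0491], 0.26)]
top cap_top [([0.5436, -0.1394, 0.1986], 0.69), ([0.5418, -0.134, 0.0179], 0.67)]
top push_plate [([0.7001, -0.3456, -0.0032], 0.32)]
top carrier [([0.5452, -0.1345, 0.0185], 0.49)]
(array([-0.0007,  0.1625,  0.0123]), array([-0.01, -0.09, -0.16])) [ 0.87481094  0.2072105  -0.30105634]
```

View pics/w14.png

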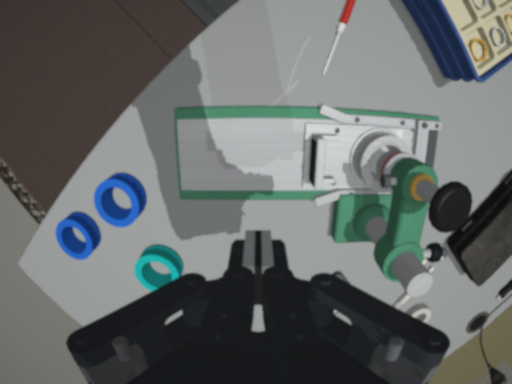

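View pics/top14.png

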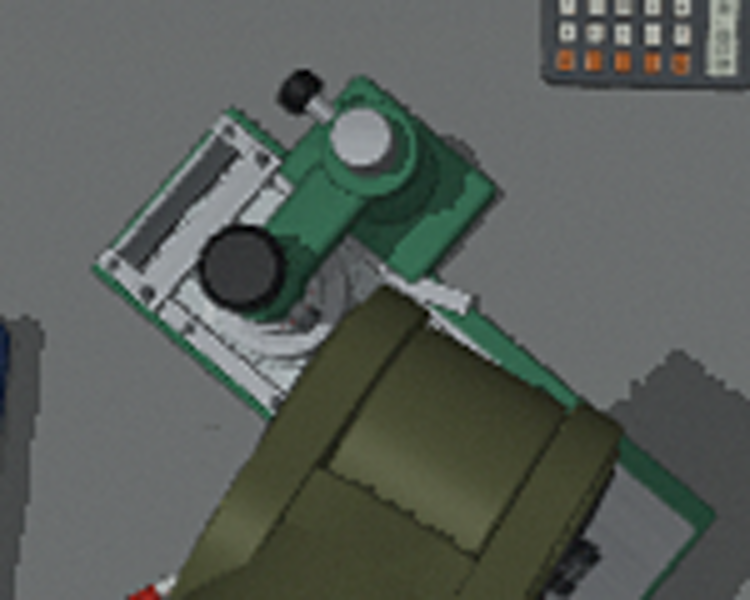

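```bash
python3 -m crank '[[[0,0.06,0,0,0,0,255],[0,0.12,0,0,0,0,255],[-0.0005,0.1625,0,0,0,0,255],[-0.0005,0.1625,0.015,0,0,0,255],[-0.0005,0.1625,0.03,0,0,0,255],[-0.0005,0.1625,0.03,0,0,0,255],[-0.0005,0.1625,0.03,0,0,0,255]]]'
python3 - <<'E'
from h import *
m=cams.camera_model("wrist");p,d=cams.capture("wrist");cv2.imwrite("pics/w15.png",p[:,:,::-1])
print([(r["centre"],r["confidence"]) for r in cams.spot_point("wrist","cap_top")])
print([ctrl.sense()["ee_pos"].round(5) for _ in range(3)],ctrl.sense()["contact_force"])
E
```

```text
t: 17.5
ee_pos: [0.5469, -0.1344, 0.2184]
eef_rot: [-3.141, 0.0, 2.412]
contact_force: [0.3, -0.2, -1.0]
width: -0.004
[([0.5474, -0.132, 0.0161], 0.69), ([0.5455, -0.1338, 0.1967], 0.55)]
[array([ 0.54737, -0.13402,  0.21881]), array([ 0.54737, -0.13402,  0.21881]), array([ 0.54737, -0.13402,  0.21881])] [0.64352373 0.40319941 0.07965798]
```

View pics/w15.png

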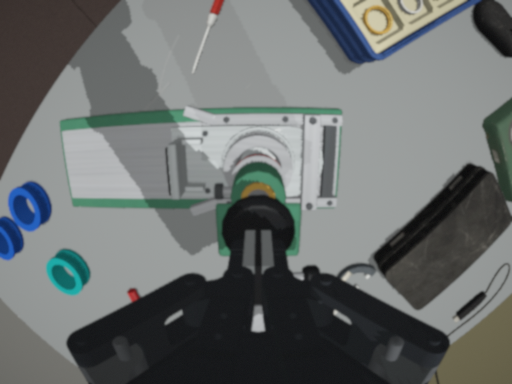

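```bash
python3 -m crank '[[[0,0,0.005,0,0,0,255],[0,0,0.008,0,0,0,255],[0,0,0.008,0,0,0,255]]]'; for i in 1 2 ; do :; done; python3 -m crank '[[[0,0,0.001,0,0,0,255],[0,0,0.002,0,0,0,255],[0,0,0.002,0,0,0,255]]]'; python3 -m crank '[[[0,0,0.001,0,0,0,255],[0,0,0.002,0,0,0,255],[0,0,0.002,0,0,0,255]]]'
```

```text
t: 17.98
ee_pos: [0.5472, -0.1331, 0.2099]
eef_rot: [-3.141, -0.001, 2.414]
contact_force: [0.1, 0.8, -0.5]
width: 0.001
t: 18.35
ee_pos: [0.5474, -0.1332, 0.2081]
eef_rot: [-3.141, -0.0, 2.414]
contact_force: [-0.0, 0.3, 1.2]
width: -0.0
t: 18.73
ee_pos: [0.5474, -0.1333, 0.2063]
eef_rot: [3.141, 0.0, 2.414]
contact_force: [-0.5, 0.5, 2.7]
width: -0.004
```

```bash
python3 -m crank '[[[0,0,0.004,0,0,0,255],[0,0,0.008,0,0,0,255],[0,0,0.012,0,0,0,255],[0,0,0.016,0,0,0,255],[0,0,0.020,0,0,0,255],[0,0,0.024,0,0,0,255],[0,0,0.027,0,0,0,255],[0,0,0.029,0,0,0,255],[0,0,0.03,0,0,0,255],[0,0,0.03,0,0,0,255]]]'
python3 - <<'E'
from h import *
z=[];f=[]
for i in range(2):
    p,d=cams.capture("scene");s=ctrl.sense();z.append(s["ee_pos"][2]);f.append(s["contact_force"][2])
cv2.imwrite("pics/s16.png",cv2.resize(p[145:295,165:275,::-1],None,fx=4,fy=4,interpolation=cv2.INTER_CUBIC))
print(z,f)
E
```

```text
t: 19.98
ee_pos: [0.5474, -0.1332, 0.176]
eef_rot: [-3.142, -0.0, 2.414]
contact_force: [0.2, 0.2, 1.4]
width: -0.003
[np.float64(0.17603503445666224), np.float64(0.17601475118553822)] [np.float64(1.3933358818967925), np.float64(0.6495124711035765)]
```

View pics/s16.png

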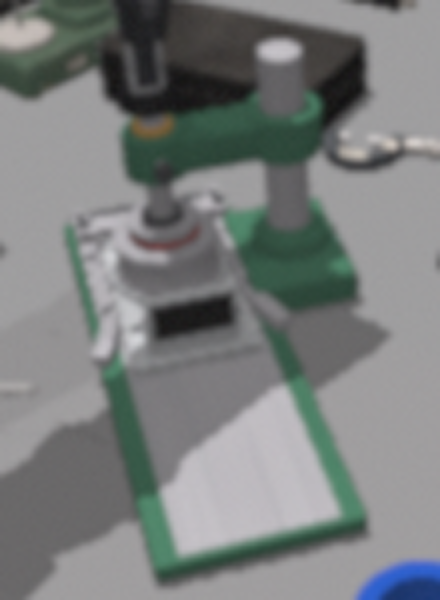

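```bash
python3 -m crank '[[[0,0,0.001,0,0,0,255],[0,0,0.002,0,0,0,255],[0,0,0.003,0,0,0,255],[0,0,0.003,0,0,0,255]]]'; python3 -m crank '[[[0,0,0.0005,0,0,0,255],[0,0,0.001,0,0,0,255],[0,0,0.001,0,0,0,255]]]'
python3 - <<'E'
from h import *
for i in range(2):
    p,d=cams.capture("scene");s=ctrl.sense();print(s["ee_pos"][2],s["contact_force"])
E
```

```text
t: 20.58
ee_pos: [0.5473, -0.1332, 0.173]
eef_rot: [-3.141, -0.0, 2.414]
contact_force: [-0.0, 0.8, 2.0]
width: 0.002
t: 20.95
ee_pos: [0.5473, -0.1332, 0.1721]
eef_rot: [-3.141, -0.0, 2.414]
contact_force: [-0.9, 0.5, 1.8]
width: -0.003
0.1721059135071828 [-1.2601093  -0.30991593  2.80583375]
0.17210684972991364 [-0.20798631 -0.19082124  1.72702123]
```

```bash
python3 -m crank '[[[0,0,0.0005,0,0,0,255],[0,0,0.0005,0,0,0,255]]]'
python3 - <<'E'
from h import *
for i in range(3):
    p,d=cams.capture("scene");s=ctrl.sense();print(s["ee_pos"][2],s["contact_force"])
cv2.imwrite("pics/s17.png",cv2.resize(p[185:255,185:245,::-1],None,fx=8,fy=8,interpolation=cv2.INTER_CUBIC))
E
```

```text
t: 21.3
ee_pos: [0.5473, -0.1332, 0.1716]
eef_rot: [-3.141, -0.0, 2.414]
contact_force: [-0.6, 0.4, 3.0]
width: 0.002
0.17162544979291156 [-0.89939124  0.72461163  3.30152836]
0.17164071058846841 [-1.00599786 -0.0471005   3.50941103]
0.1716341458383834 [-2.0068725  -0.56464881  2.66294011]
```

View pics/s17.png

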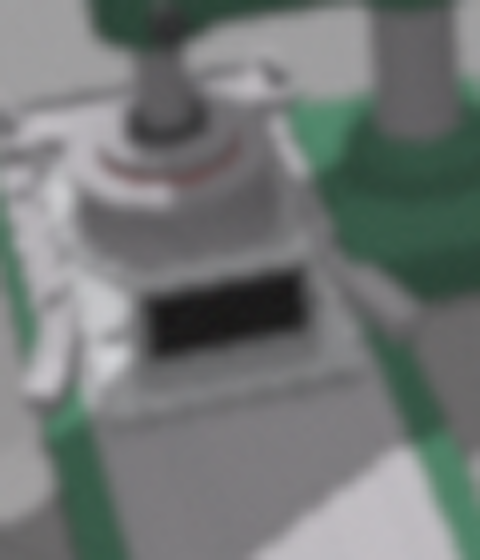

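```bash
python3 -m crank '[[[0,0,0.0004,0,0,0,255],[0,0,0.0004,0,0,0,255]]]'
python3 - <<'E'
from h import *
for i in range(3):
    p,d=cams.capture("top");s=ctrl.sense();print(s["ee_pos"][2],s["contact_force"])
E
```

```text
t: 21.7
ee_pos: [0.5473, -0.1332, 0.1713]
eef_rot: [-3.141, -0.0, 2.414]
contact_force: [-1.6, 0.2, 3.4]
width: -0.001
0.1712497678292416 [-1.61975119 -0.4269103   3.2923825 ]
0.171248306954359 [-2.35214572  0.89803587  2.72695491]
0.17123799307293872 [-2.0933791  0.3282172  2.3305678]
```

```bash
python3 -m crank '[[[0,0,0.0003,0,0,0,255],[0,0,0.0003,0,0,0,255]]]'
python3 - <<'E'
from h import *
for i in range(2):
    p,d=cams.capture("top");s=ctrl.sense();print(s["ee_pos"][2],s["contact_force"])
E
```

```text
t: 22.1
ee_pos: [0.5473, -0.1332, 0.171]
eef_rot: [-3.141, -0.0, 2.414]
contact_force: [-1.6, 0.1, 3.1]
width: -0.001
0.17094297469071668 [-1.69480547  0.64977173  3.07251209]
0.17093850461348803 [-2.00145377  0.55535583  3.6772289 ]
```

```bash
python3 -m crank '[[[0,0,-0.003,0,0,0,255],[0,0,-0.02,0,0,0,255],[0,0,-0.06,0,0,0,255],[0,-0.04,-0.11,0,0,0,255],[0,-0.10,-0.13,0,0,0,255],[0,-0.15,-0.13,0,0,0,255],[0,-0.15,-0.13,0,0,0,255],[0,-0.15,-0.13,0,0,0,255]]]'
python3 - <<'E'
from h import *
m=cams.camera_model("wrist");p,d=cams.capture("wrist")
print([(r["centre"],r["confidence"]) for r in cams.spot_point("wrist","cap_top")])
cv2.imwrite("pics/w18.png",cv2.resize(p[80:240,260:470,::-1],None,fx=3.7,fy=3.7,interpolation=cv2.INTER_CUBIC))
p,d=cams.capture("scene");cv2.imwrite("pics/s18.png",cv2.resize(p[145:265,165:275,::-1],None,fx=5,fy=5,interpolation=cv2.INTER_CUBIC))
C=cloud("scene",d);k=np.hypot(C[...,0]-.547,C[...,1]+.134)<.015
z=C[...,2][k];print("scene cap z",np.median(z[(z>.14)]),len(z))
p,d=cams.capture("top");C=cloud("top",d);k=np.hypot(C[...,0]-.547,C[...,1]+.134)<.015
z=C[...,2][k];print("top cap z",np.median(z),len(z),z.std())
for q in ["push_plate","carrier","cap_top"]: print(q,[(r["centre"],r["confidence"]) for r in cams.spot_point("top",q)][:2])
E
```

```text
t: 23.2
ee_pos: [0.4481, -0.245, 0.301]
eef_rot: [3.141, 0.0, 2.414]
contact_force: [-0.2, 0.4, 0.4]
width: 0.002
[([0.5462, -0.1314, 0.1632], 0.61)]
scene cap z 0.1635758530309408 174
top cap z 0.16409670691885747 93 0.0022610932798933264
push_plate []
carrier [([0.5453, -0.1336, 0.0198], 0.66), ([0.5475, -0.1363, 0.0197], 0.39)]
cap_top [([0.5483, -0.1364, 0.1638], 0.69)]
```

View pics/w18.png

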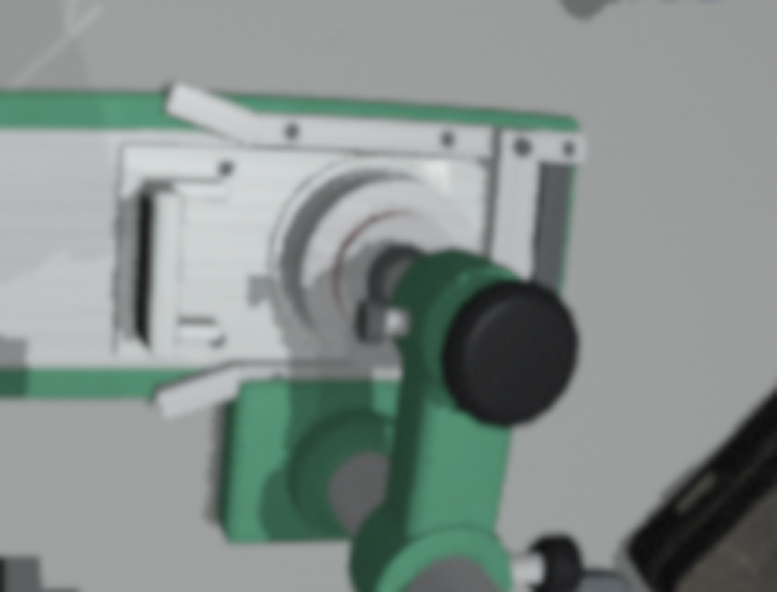

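View pics/s18.png

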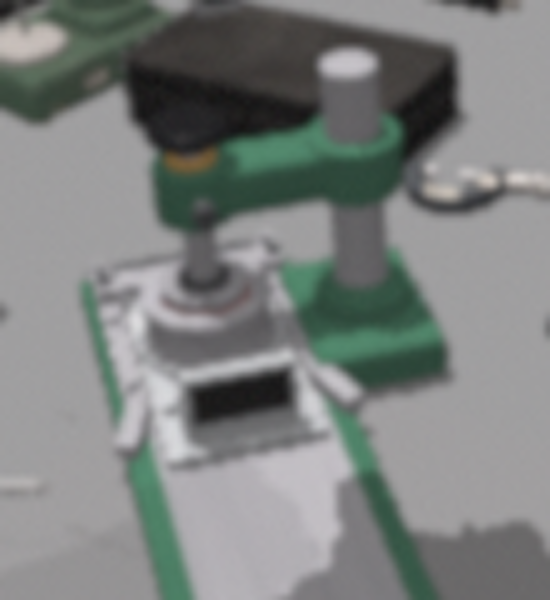

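```bash
python3 -c "
from workcell import hand_in
print(hand_in())"
```

```text
the job is handed in; nothing more can be done
None
```

The carrier is home against the end stop and the plug sits lightly in the bearing ring's bore. I handed the job in at about 23 s of the 42 s allowed.

- **Carrier:** I gripped the push plate, squared the carrier up (it was about 22° askew) and slid it into the rails. Then I released it and pushed the pad with shut, slightly tilted fingers. It ran at about 2–3 N and stopped firmly, with the push force rising to about 14 N and no further movement. The networks put the push plate within about 3 mm of its home position.
- **Spindle:** I pressed the cap at about 3 N until the arm reading gave roughly 37 mm of travel. There was no rise in force, so the plug was not wedged. I then lifted straight off and moved clear.
- **Last checks:** The cameras put the cap top at 163–164 mm, which means 36–37 mm of travel. That is inside the 34–38 mm band and just short of first touch at 37.6 mm. A thin red line still shows above the ring's top face. The carrier is still at home, and the micrometer, calculator and marker were not touched.
- **Disagreements:** The camera reading of the travel is up to about 1 mm less than the arm's. One early top-camera detection of the cap was about 6 mm off, so I did not use it. After the final retreat the top camera did not find the push plate, because the arm partly hid it.

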